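Hold the chaff-box flap open by its lever

ROBOT

A 7-joint arm with a two-finger parallel gripper is mounted at the origin on the work surface. World frame = base frame: x ahead of the robot, y to its left, z up, the work surface at z = 0. Lengths are in mm, angles in rad, forces in N, time in s.
With the tool pointing down it reaches from about 425 to 875 mm from the base axis. Payload 9.9 kg.
Tool frame: the origin (TCP) lies midway between the tips of the shut fingers; the grasp point (between the pads) lies 19 mm behind it; x points along the fingers, z is the direction in which the jaws open and shut, and the axes are right-handed (so a half turn about x gives the same grasp; the last joint's range is limited). The gripper opens to 85 mm and grips with 20 to 120 N. Pads are 22 mm wide; open, the fingers measure 114 mm over their backs; the gripper's body (76 mm by 85 mm) begins 54 mm behind the grasp point. The pads swing forward as they close: fully open they stand 13 mm farther back than shut.
Start: joints at [1.236, 0.576, 0.025, 1.437, -0.015, 1.129, -0.057], TCP at [167.525, -653.884, 231.289] pointing down, gripper open.
Joint ranges: [-2.76, 2.76], [-0.34, 2.15], [-1.52, 1.57], [0.19, 2.46], [-1.09, 4.23], [0.17, 1.99], [-2.82, 2.82]. Speed limits (rad/s): [2.22, 2.22, 3.01, 3.01, 3.14, 3.14, 3.14].

INTERFACE

Orientations are given as a unit quaternion [w, x, y, z].
In Python, from rig import telemetry, imaging, ctrl gives the robot as it stands.
- The arm moves only by the shell command python3 -m crank 'ROWS' [FORCE]. ROWS is JSON, a list of rows, each a list of 3 entries, a list of its own where there are three numbers: the shift along the tool's x, y, z in mm, then the turn, a rotation vector about the tool's x, y, z in rad, then the closure, from 0 (fully open) to 1 (shut). A call has 1 to 20 rows; each row is the pose to reach, as a shift and turn from the pose measured when the call began, along the tool's axes at that moment; what a row does not reach only later rows make up. A row lasts 1/8 s, in which the tool goes at most 62.5 mm and 10.7 degrees, less where a joint would pass 70% of its speed; a pose out of reach is approached as far as the arm can. A call with a gripper value outside its range is refused whole. The fingers move at their own pace and stop on an object; FORCE is the grip in N (left out, the last holds). Time passes only in rows, so rows that repeat a pose let the fingers close. It gives the time, the measured TCP pose, the force and the opening at its end, in the units of the state.
- telemetry.observe(): the state, without advancing time (a new reading comes with each control period).
- imaging.read_camera(name): name is "scene" or "top"; returns a dict with "image" (480x640x3 uint8, red, green, blue), "intrinsics" (3x3 intrinsics, pixels), "k1" (the pictures are not rectified: a ray, as slopes to the right and down, at radius r is drawn at 1 + k1 r^2 times it, then the intrinsics apply), "rvec" (rotation vector, rad) and "tvec" (3), from world to camera coordinates, as OpenCV has them. Camera axes: x right, y down, z forward; pixel columns grow to the right and rows downward; lengths in mm; the calibration is good to about 2 mm. A picture is of the moment at which its call begins. There is no depth.
- ctrl.hand_in(): hands the job in, once; it reports no verdict.
The state is a dict: "time_s": time; "joints": joint angles; "joint_velocities": joint speeds; "joint_efforts": joint torques, N m; "tool_pos": TCP position; "ee_rot": TCP orientation; "force": force on the tool from outside, world axes, zero at the start; "torque": the same for the moment, N m; "finger_gap": finger opening in mm.
Only numpy, scipy, OpenCV 4.12 (cv2) and the standard library are available. Lean on these libraries where they do the work, as an engineer would, in place of code of your own. Each camera call takes 0.05 s, during which the arm holds its last target.

TASK

Open the roaster's chaff box and hold it open: with a fingertip push the brass swivel catch round to the lever's side until it is clear of the flap, then press the lever's red pad all the way down so that the short end raises the heavy flap. Finish while still holding the pad down with the flap raised; raise the flap with the lever only, pick nothing up, and leave everything else on the bench where it stands.

Things in the scene. Friction and masses are not known exactly. Their poses are not given: they have to be found in the camera images.
- machine: Bench roaster fixed to the bench, green base 250 x 420 mm. Origin on the bench under the middle of its steel chaff box, which the dark flap covers; x from its front (robot's side) to its back, y to its left, z up. An aluminium roaster head stands on its left (y 125 to 275 mm, with hopper 272 mm high). The lever is on its right, the catch in front of the flap.
- catch (a joint): Turn of the brass swivel catch about its upright pivot, rad. 0: arm points straight back over the flap's front edge and blocks the flap; grows clockwise seen from above, as the arm swings to the machine's right (the lever's side), to a stop at 1.75. The arm is off the flap from about 1.15. Light friction (about 1 N at the post); it stays where it is left.
- catch_pivot (a point): On the catch's pivot axis at the height of the top of its arm, 120 mm above the bench, 30 mm in front of the flap's front edge. At (-110, 0, 120) mm in the machine's frame.
- catch_post (a point): Centre of the top of the black upright post (14 mm diameter, 38 mm tall, its top 158 mm above the bench) on the end of the catch's arm, 48 mm from the pivot axis. Push this post sideways to swing the catch. The flap's top is 112 mm above the bench beneath it.
- lever (a joint): Lever angle, rad. 0: at rest, long end raised; grows as the long end is pressed down, to a stop at 0.55. Its long arm points to the machine's right (-y); a brass ball on its 60 mm short arm bears up under an ear on the flap's right side. Pressing the pad takes 6 to 15 N; with the catch over the flap it gives only a few mm. Let go, it springs back.
- lever_pad (a point): Centre of the top face of the red round pad (46 mm diameter, 9 mm thick) on the lever's long end, 180 mm along the arm from the pivot axis and 12 mm above the arm's centre line. About 168 mm above the bench at rest, about 70 mm with the lever at its stop; it travels in an arc about the pivot and tilts with the lever (0.28 rad up at rest, 0.27 rad down at the stop).
- flap (a joint): Opening of the heavy dark steel flap (180 x 165 x 12 mm, 1.7 to 2.8 kg, yellow stripe along its front edge), rad. 0: shut on the box; grows as its front edge rises about the hinge along its back edge. The lever at its stop holds it at about 0.46; it falls shut when the lever is let go.
- flap_edge (a point): Middle of the front edge of the flap's top face; 112 mm above the bench when shut, about 185 mm when raised.
- mug: black mug with one handle, 80 mm across, 90 mm tall; origin at the centre of its underside. A bystander: leave it.
- tin: small open steel sample cup, 60 mm across, 50 mm tall; origin at the centre of its underside. A bystander: leave it.
- screwdriver: yellow-handled screwdriver lying on the bench. A bystander: leave it.
- sprayer: clear bottle with blue cap, 64 mm across, 170 mm tall; origin at the centre of its underside. A bystander: leave it.
- brush: wooden-handled brush lying on the bench. A bystander: leave it.
- relay: black electronics module with a green terminal strip, 75 x 55 x 38 mm; origin at the centre of its underside. A bystander: leave it.
- lever_pivot (a point): On the lever's pivot axis, 107 mm above the bench, at (20, -155, 107) mm in the machine's frame; the axis is level, along the machine's x.

How it is judged (in metres and radians):
On the way:
1. the catch is swung clear while the flap is still shut (value of joint catch above 1.15 rad and value of joint flap below 0.05 rad), for 0.1 s.
At the end, for the whole second after the job is handed in: The catch is off the flap (1.15 rad or more), the fingers press the lever (over 2 N) and hold it practically at its stop (0.48 rad or more of 0.55), and the flap stands still, raised 0.36 rad or more, with nothing of the robot touching it (value of joint catch above 1.15 rad and value of joint lever above 0.48 rad and value of joint flap above 0.36 rad and velocity of joint flap between -0.1 and 0.1 rad/s and contact force between the fingers and lever above 2 N and contact force between each of the arm, the fingers and flap below 0.5 N); the arm keeps its last pose, push and grip.
It fails at once if a bystander is moved by more than 30 mm or lifted (distance of any of mug, tin, screwdriver, sprayer, brush, relay from where it was at the start of the episode above 0.03 m).
It fails at once if the robot itself lifts the flap (value of joint flap above 0.05 rad and contact force between any of the fingers, the arm and flap above 1 N).
It also fails if it takes over 43 s, if anything falls off the work surface, if the arm or the gripper's body presses on something with over 40 N, if the wrist force passes 120 N, or if a joint passes its speed limit or range.

## Working session

There is one attempt and no reset: what is moved stays moved. The work goes in short steps, Python scripts to look and compute and a shell command to move; the robot and the scene stay as the last step left them, time stands still between calls to the robot, and variables do not carry over. Pictures are saved under pics/ and viewed, and the job is handed in when it is done.

```bash
ls; mkdir -p pics; python3 - <<'E'
from rig import telemetry, imaging
import cv2
print(telemetry.observe())
for n in ("scene","top"):
    c=imaging.read_camera(n); cv2.imwrite(f"pics/{n}0.png",c["image"][:,:,::-1])
    print(n,c["intrinsics"],c["k1"],c["rvec"],c["tvec"])
E
```

```text
pics
{'time_s': 0.0, 'joints': array([ 1.23615999,  0.57651183,  0.02485876,  1.43791728, -0.01499426,
        1.12899285, -0.056509  ]), 'joint_velocities': array([-2.62527760e-03,  8.25788271e-05,  1.91452833e-03, -7.80847798e-04,
       -9.26948192e-04, -4.59994056e-04,  9.89700162e-04]), 'joint_efforts': array([ 7.95569158e-04, -7.65751791e+01,  2.25110158e+00, -2.85979486e+01,
        1.53658219e-02,  1.28831956e-02, -1.51065358e-06]), 'tool_pos': array([ 167.42685077, -653.43649601,  230.45334797]), 'ee_rot': array([ 0.55814075,  0.43385183,  0.55910049, -0.43319525]), 'force': array([-0.34023037, -0.18989757, -0.63054457]), 'torque': array([-0.03078116, -0.05784143, -0.0084305 ]), 'finger_gap': 85.3798438397587}
scene [[516.85151951   0.         329.19844225]
 [  0.         516.85151951 240.37577631]
 [  0.           0.           1.        ]] -0.017708692255984218 [ 1.41144748  2.28819121 -0.80680154] [ 243.09836615 -295.12332422 1740.95521   ]
top [[623.1731294    0.         318.85312831]
 [  0.         623.1731294  232.6685552 ]
 [  0.           0.           1.        ]] -0.13009295675743043 [ 2.17219964 -2.12647338  0.10539799] [  11.31464957  582.13154975 1427.05251752]
```

View pics/scene0.png

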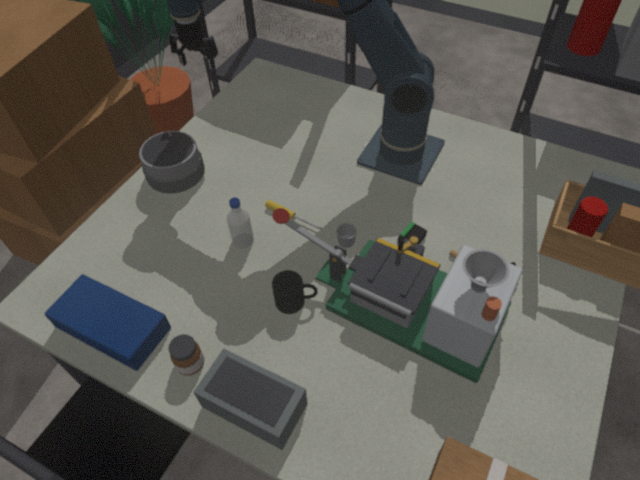

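View pics/top0.png

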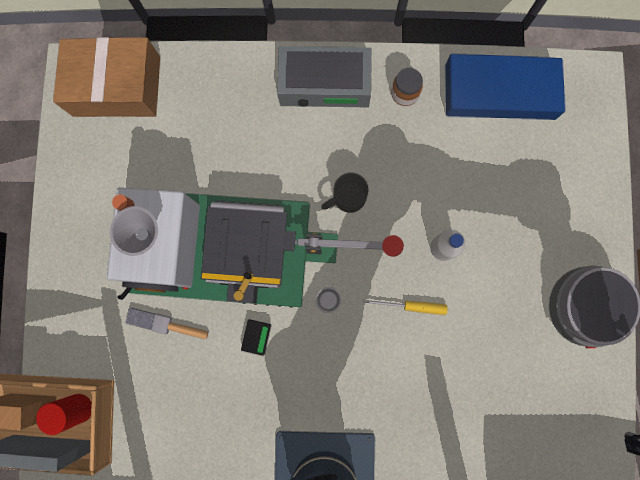

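```bash
python3 - <<'E'
import cv2
a=cv2.imread("pics/top0.png")[170:320,90:420]; cv2.imwrite("pics/topz.png",cv2.resize(a,(792,360),interpolation=cv2.INTER_CUBIC))
a=cv2.imread("pics/scene0.png")[190:390,250:530]; cv2.imwrite("pics/scz.png",cv2.resize(a,(784,560),interpolation=cv2.INTER_CUBIC))
E
```

```text
(no output)
```

View pics/topz.png

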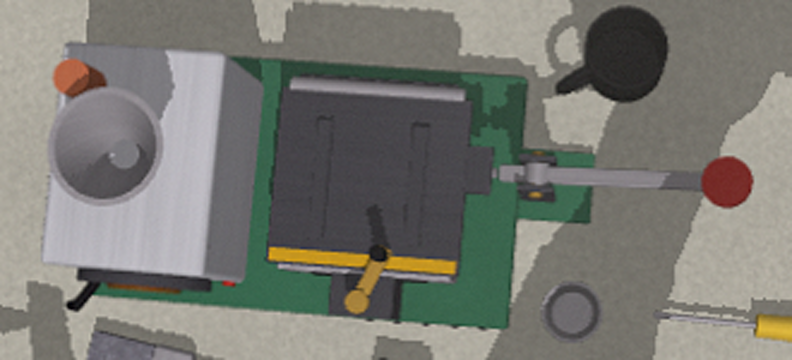

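View pics/scz.png

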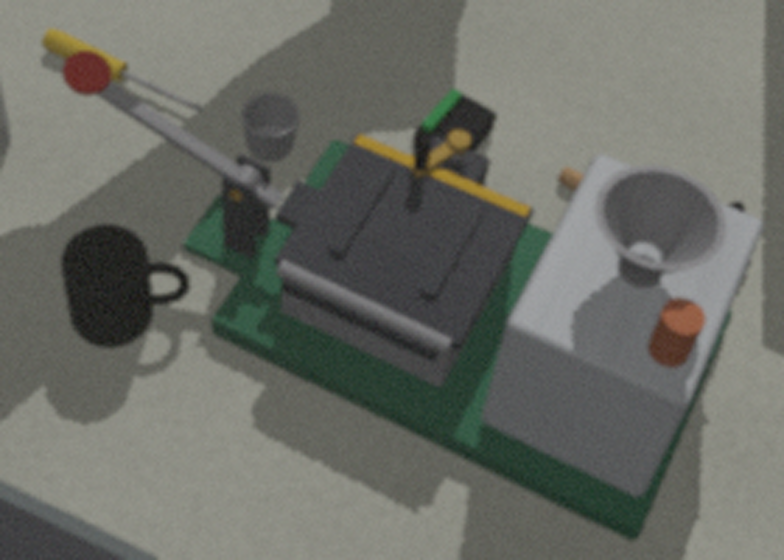

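```bash
cat > h.py <<'E'
import numpy as np, cv2
from scipy.spatial.transform import Rotation as R
from rig import telemetry, imaging
def proj(c,P):
    P=np.atleast_2d(P).astype(float); return cv2.projectPoints(P,np.array(c["rvec"],float),np.array(c["tvec"],float),np.array(c["intrinsics"]),np.array([c["k1"],0,0,0,0.]))[0][:,0]
def tool():
    s=telemetry.observe(); q=s["ee_rot"]; return s,np.array(s["tool_pos"]),R.from_quat([q[1],q[2],q[3],q[0]])
def M(p,L):
    x,y,t=p[:3]; L=np.atleast_2d(L); return L@np.array([[np.cos(t),-np.sin(t),0],[np.sin(t),np.cos(t),0],[0,0,1]]).T+[x,y,0]
def padL(l): # local pad pt for lever angle l
    a=.28-l; return np.array([20,-155-180*np.cos(a)+12*np.sin(a),107+180*np.sin(a)+12*np.cos(a)])
def postL(c): return np.array([-110+48*np.cos(c),-48*np.sin(c),158])
E
cat > fit.py <<'E'
from h import *
from scipy.optimize import least_squares
cs={n:imaging.read_camera(n) for n in("scene","top")}
z=lambda u,v:(90+u/2.4,170+v/2.4); w=lambda u,v:(250+u/2.8,190+v/2.8)
def L(c): return np.array([padL(0),[-110,0,120],[-80,90,112],[-80,-90,112],postL(c)])
T=np.array([z(727,182),z(357,300),z(267,262),z(456,275),z(378,254)])
S=np.array([w(87,73),w(460,140),w(530,211),w(357,136),w(423,130)])
def f(p):
    W=M(p,L(p[3])); return np.r_[(proj(cs["top"],W)-T).ravel(),(proj(cs["scene"],W)-S).ravel()]
r=least_squares(f,[560,150,0,0],loss="soft_l1"); print(r.x,np.round(f(r.x).reshape(-1,2),1).tolist())
np.save("m.npy",r.x); p=r.x
print("post",M(p,postL(p[3])),"pivot",M(p,[-110,0,120]),"post1.4",M(p,postL(1.4)),"pad",M(p,padL(0)),M(p,padL(.55)))
s,t,q=tool(); print(t,q.as_matrix().round(3))
E
python3 fit.py
```

```text
[ 5.39508050e+02  1.89134751e+02 -5.48442950e-02  4.76203150e-01] [[-0.6, -0.4], [-0.3, 0.2], [-1.1, -0.6], [0.6, 0.4], [0.3, -0.1], [0.0, -1.0], [-0.8, 0.4], [1.3, -1.3], [-0.1, -1.6], [-0.8, 2.8]]
post [[471.06274263 170.85563254 158.        ]] pivot [[429.67344285 195.16459927 120.        ]] post1.4 [[435.22667707 147.48691487 158.        ]] pad [[ 541.6804031  -136.14712636  168.276682  ]] [[ 541.29636603 -143.14242007   70.55359215]]
[ 167.49423899 -653.63067643  230.78066643] [[-0.     0.969  0.248]
 [ 0.001  0.248 -0.969]
 [-1.    -0.    -0.001]]
```

```bash
python3 -m crank '[[[-10,40,-22],[0.05,0,0],1],[[-20,85,-48],[0.1,0,0],1],[[-39,130,-74],[0.15,0,0],1],[[-39,175,-100],[0.2,0,0],1],[[-39,220,-126],[0.251,0,0],1],[[-39,265,-152],[0.251,0,0],1],[[-39,310,-178],[0.251,0,0],1],[[-39,355,-203],[0.251,0,0],1],[[-39,378,-217],[0.251,0,0],1],[[-39,378,-217],[0.251,0,0],1],[[-39,378,-217],[0.251,0,0],1]]' 60; python3 -c "
from h import *
s,t,q=tool();print(s['joints'],q.as_matrix().round(3))"
```

```text
time_s: 1.58
tool_pos: [479.0, -350.4, 269.9]
ee_rot: [-0.499, -0.5, -0.5, 0.5]
force: [-0.7, -0.5, -0.4]
finger_gap: -0.0
[ 0.53361626  0.4219576   0.02860021  1.60360197 -0.01286036  1.11725677
 -1.00647425] [[-0.001  1.    -0.001]
 [ 0.    -0.001 -1.   ]
 [-1.    -0.001 -0.   ]]
```

```bash
python3 -m crank '[[[0,0,-40],[0,0,0],1],[[0,0,-85],[0,0,0],1],[[0,0,-130],[0,0,0],1],[[0,0,-175],[0,0,0],1],[[0,0,-220],[0,0,0],1],[[0,0,-265],[0,0,0],1],[[0,0,-310],[0,0,0],1],[[0,0,-355],[0,0,0],1],[[0,0,-400],[0,0,0],1],[[0,0,-445],[0,0,0],1],[[0,-2,-490],[0,0,0],1],[[0,-4,-535],[0,0,0],1],[[0,-5,-565],[0,0,0],1],[[0,-5,-565],[0,0,0],1],[[0,-5,-565],[0,0,0],1]]'; python3 -c "
from h import *
s,t,q=tool();print(s['joints'],q.as_matrix().round(3))
for n in ('scene','top'):
  c=imaging.read_camera(n);a=c['image'][:,:,::-1]
  a=a[170:370,250:530] if n=='scene' else a[170:330,90:420]
  cv2.imwrite('pics/b_'+n+'.png',cv2.resize(a,None,fx=2.4,fy=2.4))"
```

```text
time_s: 3.45
tool_pos: [475.0, 212.7, 270.1]
ee_rot: [-0.499, -0.5, -0.499, 0.501]
force: [0.7, 0.2, -0.7]
finger_gap: 0.1
[-0.36861167  0.31425685 -0.19335524  1.77627722  0.06809082  1.0587088
 -2.16020568] [[-0.001  1.    -0.003]
 [-0.001 -0.003 -1.   ]
 [-1.    -0.001  0.001]]
```

View pics/b_scene.png

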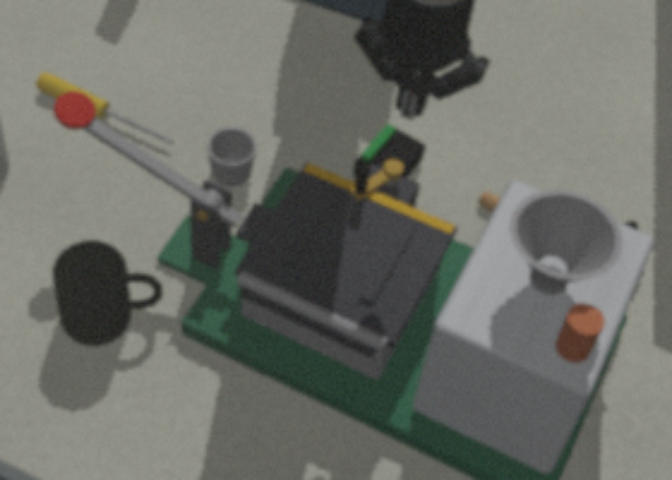

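View pics/b_top.png

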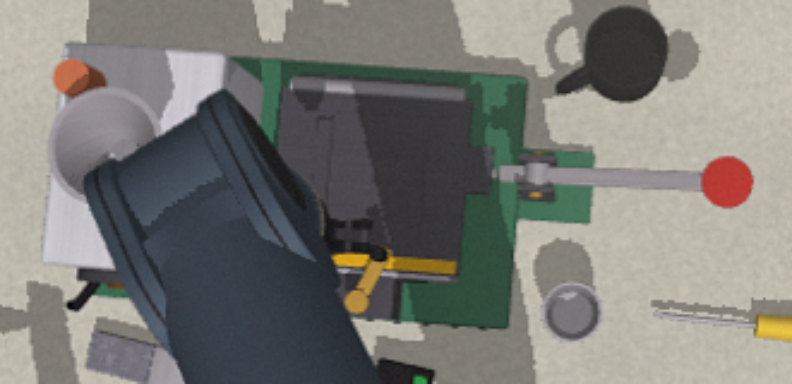

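```bash
python3 -m crank '[[[30,3,2],[0,0,0],1],[[65,6,4],[0,0,0],1],[[100,8,6],[0,0,0],1],[[125,8,7],[0,0,0],1],[[134,8,8],[0,0,0],1],[[134,8,8],[0,0,0],1]]'; python3 -c "
from h import *
for n in ('scene',):
  c=imaging.read_camera(n);a=c['image'][:,:,::-1]
  a=a[170:370,250:530]
  cv2.imwrite('pics/c_'+n+'.png',cv2.resize(a,None,fx=2.8,fy=2.8))"
```

```text
time_s: 4.3
tool_pos: [483.1, 204.0, 136.3]
ee_rot: [-0.499, -0.501, -0.499, 0.502]
force: [-0.8, -0.0, 0.3]
finger_gap: 0.0
```

View pics/c_scene.png

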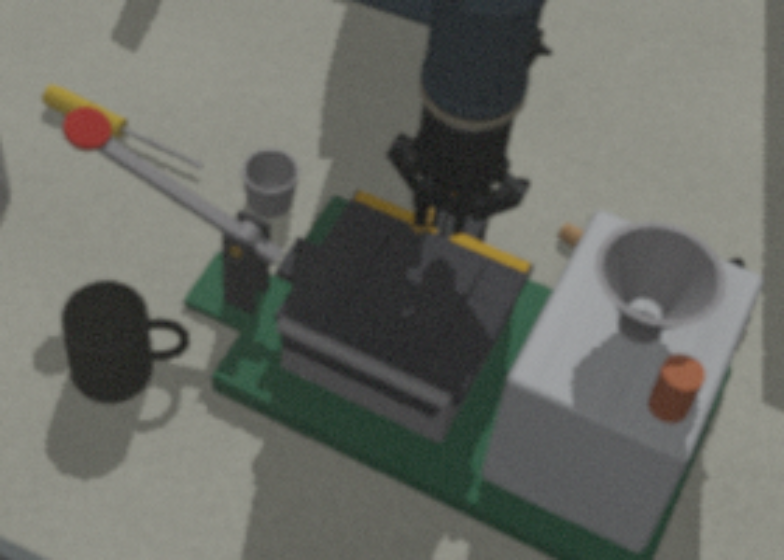

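```bash
python3 -m crank '[[[0,0,6],[0,0,0],1],[[0,-1,12],[0,0,0],1],[[0,-2,20],[0,0,0],1],[[0,-4,27],[0,0,0],1],[[0,-8,34],[0,0,0],1],[[0,-12,41],[0,0,0],1],[[0,-17,47],[0,0,0],1],[[0,-23,52],[0,0,0],1],[[0,-23,52],[0,0,0],1]]'; python3 -c "
from h import *
for n in ('scene','top'):
  c=imaging.read_camera(n);a=c['image'][:,:,::-1]
  a=a[170:370,250:530] if n=='scene' else a[170:330,90:420]
  cv2.imwrite('pics/d_'+n+'.png',cv2.resize(a,None,fx=2.4,fy=2.4))"
```

```text
time_s: 5.48
tool_pos: [459.4, 151.8, 136.9]
ee_rot: [-0.499, -0.501, -0.499, 0.502]
force: [0.9, 0.5, 0.8]
finger_gap: -0.0
```

View pics/d_scene.png

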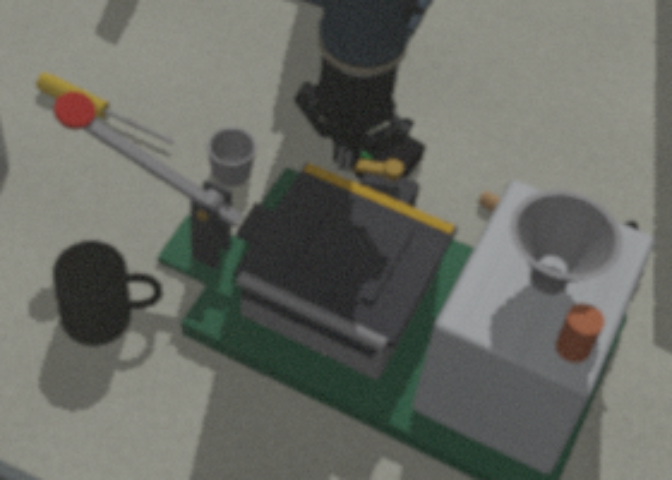

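View pics/d_top.png

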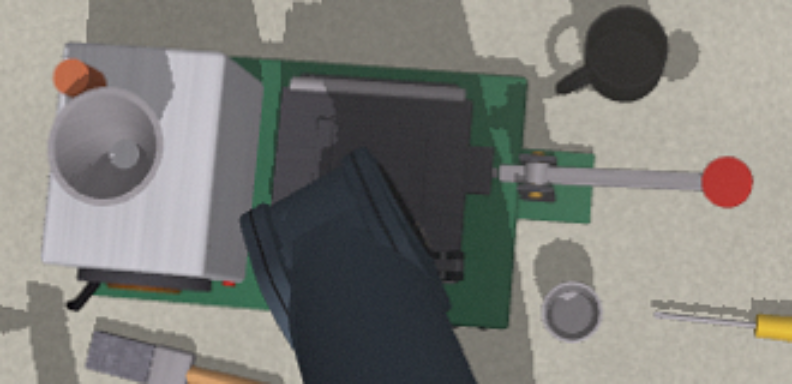

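```bash
python3 -m crank '[[[0,-6,3],[0,0,0],1],[[0,-12,5],[0,0,0],1],[[0,-12,5],[0,0,0],1]]'; python3 -c "
from h import *
p=np.load('m.npy')
c=imaging.read_camera('scene');a=c['image'][:,:,::-1]
a=a[170:370,250:530]
a=cv2.resize(a,None,fx=2.8,fy=2.8)
cv2.imwrite('pics/e_.png',a)
for k in (.9,1.15,1.4,1.6,1.75):
  L=postL(k);L2=L.copy();L2[2]=120
  print(k,((proj(c,M(p,[L,L2,[-110,0,120]]))-[250,170])*2.8).round().tolist())"
```

```text
time_s: 5.95
tool_pos: [447.2, 147.2, 136.9]
ee_rot: [-0.499, -0.501, -0.499, 0.502]
force: [-0.0, -0.2, 0.5]
finger_gap: 0.1
0.9 [[411.0, 178.0], [408.0, 204.0], [458.0, 197.0]]
1.15 [[410.0, 168.0], [406.0, 193.0], [458.0, 197.0]]
1.4 [[412.0, 158.0], [408.0, 184.0], [458.0, 197.0]]
1.6 [[416.0, 151.0], [412.0, 177.0], [458.0, 197.0]]
1.75 [[420.0, 146.0], [416.0, 172.0], [458.0, 197.0]]
```

View pics/e_.png

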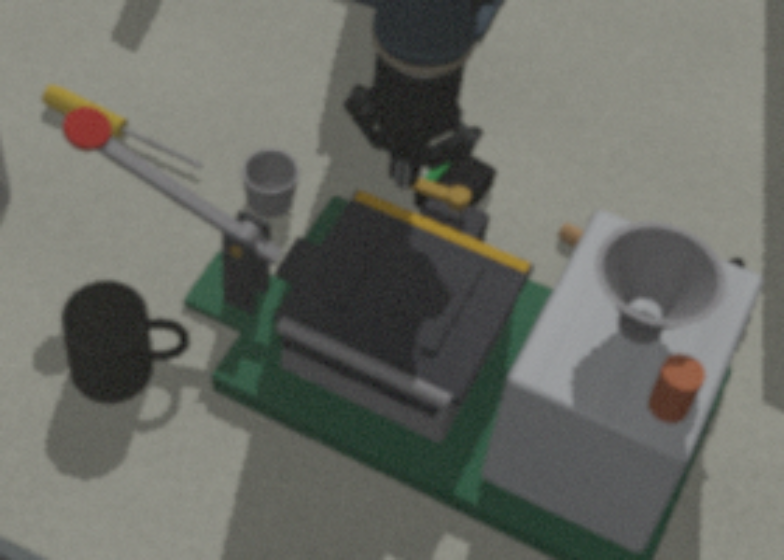

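```bash
python3 -m crank '[[[0,-3,0],[0,0,0],1],[[0,-5,0],[0,0,0],1],[[0,5,0],[0,0,0],1],[[-10,15,-5],[0,0,0],1],[[-45,20,-5],[0,0,0],1],[[-85,25,-5],[0,0,0],1],[[-115,30,10],[0,0,0],1],[[-115,40,50],[0,0,0],1],[[-115,50,95],[0,0,0],1],[[-115,60,140],[0,0,0],1],[[-115,70,185],[0,0,0],1],[[-115,80,230],[0,0,0],1],[[-115,90,270],[0,0,0],1],[[-115,94,283],[0,0,0],1],[[-115,94,283],[0,0,0],1]]'; python3 -c "
from h import *
for n in ('scene','top'):
  c=imaging.read_camera(n);a=c['image'][:,:,::-1]
  a=a[170:370,250:530] if n=='scene' else a[170:330,90:420]
  cv2.imwrite('pics/f_'+n+'.png',cv2.resize(a,None,fx=2.4,fy=2.4))"
```

```text
time_s: 7.88
tool_pos: [540.6, -136.4, 251.6]
ee_rot: [-0.498, -0.501, -0.499, 0.502]
force: [-0.4, 0.7, -0.2]
finger_gap: 0.1
```

View pics/f_scene.png

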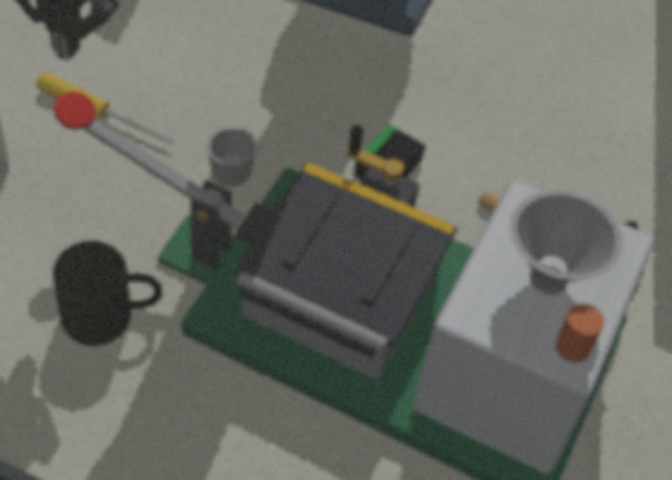

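View pics/f_top.png

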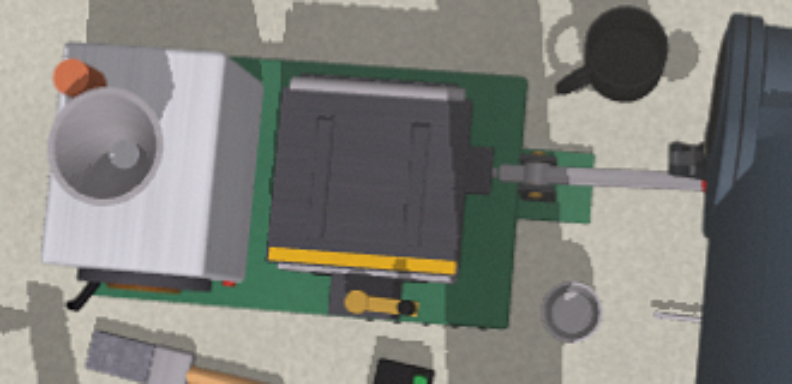

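```bash
python3 -m crank '[[[30,0,0],[0,0,0],1],[[55,1,0],[0,0,0],1],[[75,1,0],[0,0,0],1],[[84,1,0],[0,0,0],1],[[92,1,3],[0,0,0],1],[[100,1,5],[0,0,0],1],[[108,1,7],[0,0,0],1],[[108,1,7],[0,0,0],1]]'; python3 -c "
from h import *
for n in ('scene',):
  c=imaging.read_camera(n);a=c['image'][:,:,::-1]
  a=a[170:370,220:500]
  cv2.imwrite('pics/g_'+n+'.png',cv2.resize(a,None,fx=2.8,fy=2.8))"
```

```text
time_s: 8.98
tool_pos: [540.8, -139.2, 144.4]
ee_rot: [0.499, 0.5, 0.501, -0.5]
force: [-5.0, 6.2, 9.4]
finger_gap: -0.1
```

View pics/g_scene.png

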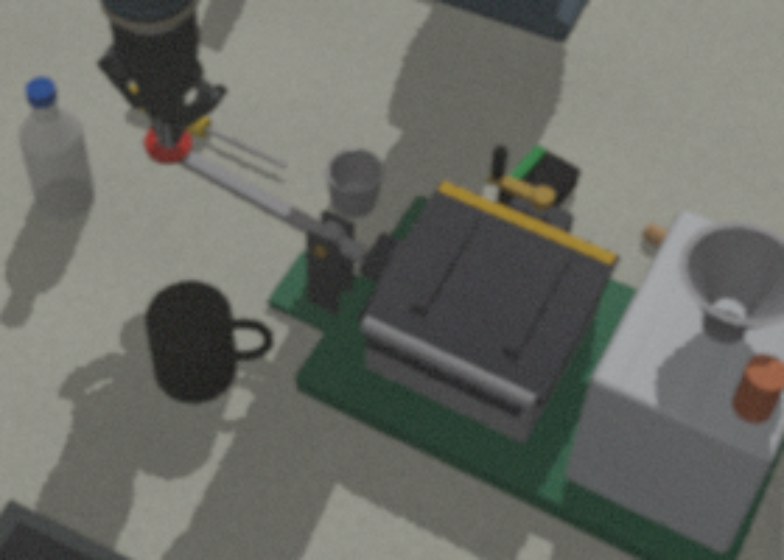

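```bash
python3 -m crank '[[[8,0,2],[0,0,0],1],[[16,0,3],[0,0,0],1],[[24,0,4],[0,0,0],1],[[32,0,4],[0,0,0],1],[[40,0,4],[0,0,0],1],[[48,0,3],[0,0,0],1],[[55,0,2],[0,0,0],1],[[62,0,1],[0,0,0],1],[[68,0,0],[0,0,0],1],[[68,0,0],[0,0,0],1],[[68,0,0],[0,0,0],1]]'; cat > look.py <<'E'
from h import *
import sys
for n in ('scene',):
  c=imaging.read_camera(n);a=c['image'][:,:,::-1]
  a=a[170:370,220:500]
  cv2.imwrite('pics/'+sys.argv[1]+'.png',cv2.resize(a,None,fx=2.8,fy=2.8))
p=np.load('m.npy')
for f in (0,.3,.36,.46):
  # hinge at back edge x=85, z 112
  L=[[85-165*np.cos(f),y,112+165*np.sin(f)] for y in(90,-90)]
  print(f,((proj(c,M(p,L))-[220,170])*2.8).round().tolist())
for l in (.4,.48,.55):
  print(l,((proj(c,M(p,padL(l)))-[220,170])*2.8).round().tolist())
s=telemetry.observe();print(s['tool_pos'],s['force'],s['time_s'])
E
python3 look.py h1
```

```text
time_s: 10.4
tool_pos: [540.7, -140.2, 77.8]
ee_rot: [-0.499, -0.5, -0.5, 0.501]
force: [-4.0, -5.0, 9.3]
finger_gap: 0.1
0 [[618.0, 263.0], [441.0, 187.0]]
0.3 [[623.0, 237.0], [440.0, 160.0]]
0.36 [[623.0, 233.0], [439.0, 156.0]]
0.46 [[623.0, 228.0], [437.0, 150.0]]
0.4 [[168.0, 170.0]]
0.48 [[171.0, 180.0]]
0.55 [[174.0, 189.0]]
[ 540.73131511 -140.26968903   77.86645541] [-3.5652211  -4.15142281  8.72015327] 10.45
```

View pics/h1.png

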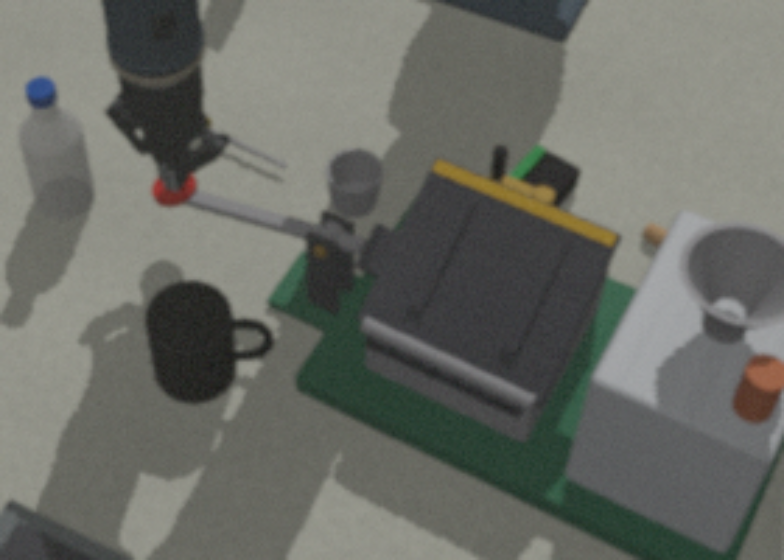

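```bash
python3 -m crank '[[[3,0,0],[0,0,0],1],[[5,0,0],[0,0,0],1],[[7,0,-1],[0,0,0],1],[[7,0,-1],[0,0,0],1],[[7,0,-1],[0,0,0],1]]'; python3 look.py h2
```

```text
time_s: 11.08
tool_pos: [540.8, -139.4, 72.3]
ee_rot: [-0.5, -0.5, -0.5, 0.5]
force: [-4.2, -1.4, 11.3]
finger_gap: -0.1
0 [[618.0, 263.0], [441.0, 187.0]]
0.3 [[623.0, 237.0], [440.0, 160.0]]
0.36 [[623.0, 233.0], [439.0, 156.0]]
0.46 [[623.0, 228.0], [437.0, 150.0]]
0.4 [[168.0, 170.0]]
0.48 [[171.0, 180.0]]
0.55 [[174.0, 189.0]]
[ 540.84533946 -139.34417277   72.31765456] [-4.04807077 -1.74006587 11.2207408 ] 11.125
```

View pics/h2.png

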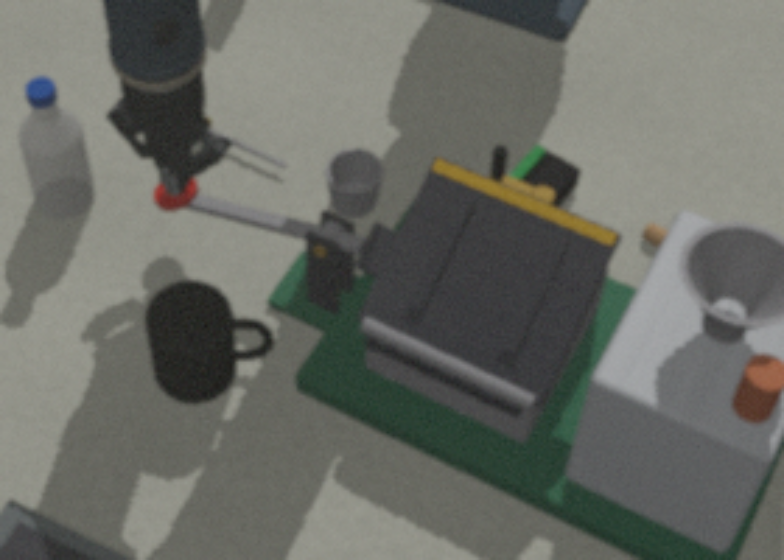

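```bash
python3 -m crank '[[[2,0,0],[0,0,0],1],[[4,0,0],[0,0,0],1],[[4,0,0],[0,0,0],1],[[4,0,0],[0,0,0],1]]'; python3 look.py h3
```

```text
time_s: 11.62
tool_pos: [541.0, -139.2, 70.9]
ee_rot: [0.5, 0.5, 0.499, -0.5]
force: [-8.4, 1.0, 26.7]
finger_gap: 0.1
0 [[618.0, 263.0], [441.0, 187.0]]
0.3 [[623.0, 237.0], [440.0, 160.0]]
0.36 [[623.0, 233.0], [439.0, 156.0]]
0.46 [[623.0, 228.0], [437.0, 150.0]]
0.4 [[168.0, 170.0]]
0.48 [[171.0, 180.0]]
0.55 [[174.0, 189.0]]
[ 540.95846397 -139.16237973   70.86649112] [-8.75748185  0.63505109 26.42983596] 11.675
```

View pics/h3.png

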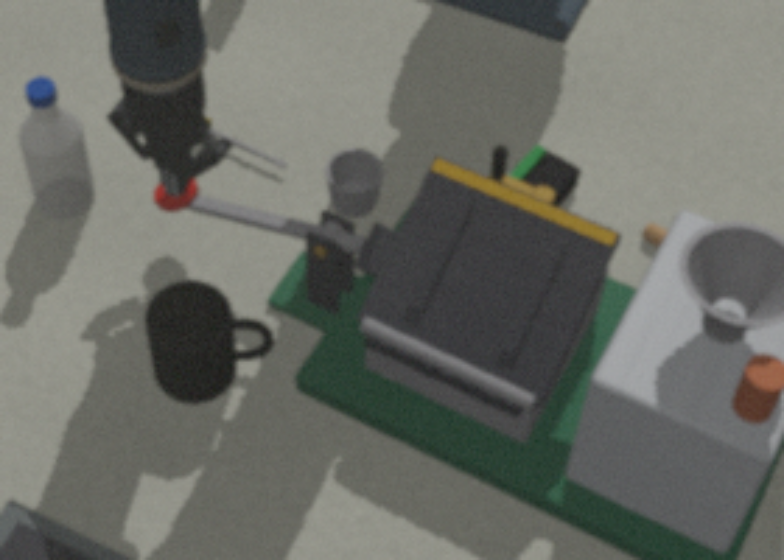

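```bash
python3 - <<'E'
from h import *
p=np.load('m.npy'); c=imaging.read_camera('top'); a=c['image'][:,:,::-1][170:330,90:420]
cv2.imwrite('pics/i.png',cv2.resize(a,None,fx=2.4,fy=2.4))
for f in (0,.3,.36,.46):
  L=[[85-165*np.cos(f),y,112+165*np.sin(f)] for y in(90,-90)]
  print(f,((proj(c,M(p,L))-[90,170])*2.4).round().tolist())
for k in (1.15,1.4,1.6,1.75): print(k,((proj(c,M(p,postL(k)))-[90,170])*2.4).round().tolist())
s=telemetry.observe();print(s['tool_pos'],s['force'],s['time_s'])
E
```

```text
0 [[264.0, 260.0], [457.0, 276.0]]
0.3 [[254.0, 250.0], [454.0, 266.0]]
0.36 [[252.0, 246.0], [453.0, 262.0]]
0.46 [[249.0, 237.0], [452.0, 253.0]]
1.15 [[401.0, 282.0]]
1.4 [[403.0, 295.0]]
1.6 [[403.0, 306.0]]
1.75 [[402.0, 314.0]]
[ 540.94877904 -139.17467498   70.8634999 ] [-7.72742792e+00 -4.66599057e-03  2.62279392e+01] 11.725
```

View pics/i.png

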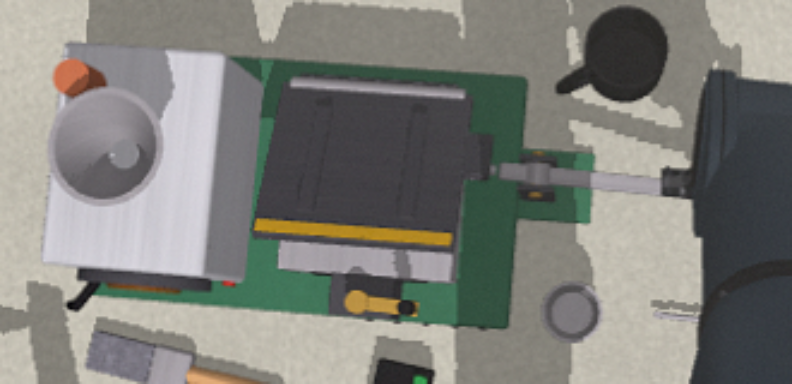

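```bash
python3 -c "
from rig import ctrl,telemetry
print(ctrl.hand_in()); s=telemetry.observe(); print(s['time_s'],s['tool_pos'],s['force'])"
```

```text
the job is handed in; nothing more can be done
None
the job is handed in; nothing more can be done
```

I swung the catch clear with the shut fingertips while the flap was still down. Then I pressed the red pad to the lever's stop and handed in at about 11.8 s, still holding it down.

- **Catch:** the last top picture puts it at about 1.6 rad, with the post clear of the flap.
- **Lever:** the push rose from about 11 N to 26 N over the last 1.4 mm of travel, so I take it to be at its stop. The tool stood still at z = 71 mm.
- **Flap:** the top picture shows the front edge at or slightly past where 0.46 rad should put it. The scene picture suggested less: about 0.28 rad taken directly, or about 0.36–0.46 rad from the edge's movement since shut, which cancels most of a 1–2 pixel fit error. I gave more weight to the top view and the stop force.
- **Bystanders:** none had visibly moved, and the arm's path stayed clear of them. In the last top picture the arm hid part of the screwdriver and all of the sprayer, but the sprayer showed clearly in the last scene picture.

I could not check anything after handing in, because the interface then refuses further readings.

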